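Clamp a steel bar in the geared vice with the loose crank

ROBOT

A 6-joint arm with a two-finger parallel gripper is mounted at the origin on the work surface. World frame = base frame: x ahead of the robot, y to its left, z up, the work surface at z = 0. Lengths are in mm, angles in rad, forces in N, time in s.
With the tool pointing down it reaches from about 350 to 975 mm from the base axis. Payload 7.1 kg.
Tool frame: the origin (TCP) lies on the front face of the gripper's body, between the roots of the fingers; the fingertips stand 80 mm ahead of it and the grasp point (between the pads) lies 61 mm ahead of it; z points along the fingers, y is the line along which they close (so a half turn about z gives the same grasp; the last joint's range is limited). The gripper opens to 88 mm and grips with 3 to 60 N. Pads are 20 mm wide; open, the fingers measure 115 mm over their backs; the gripper's body (75 mm by 178 mm) begins 61 mm behind the grasp point.
Start: joints at [1.252, 0.423, 1.63, -0, 1.089, -0.019], TCP at [184.549, 597.116, 302.675] pointing down, gripper open.
Joint ranges: [-3, 3], [-0.9, 2.11], [0.09, 2.58], [-1.31, 4.45], [0.11, 2.69], [-2.54, 2.54]. Speed limits (rad/s): [2.39, 2.39, 3.01, 3.14, 3.14, 3.14].

INTERFACE

Orientations are given as a rotation vector (axis times angle).
In Python, from workcell import readout, vision, close_job gives the robot as it stands.
- The arm moves only by the tool servo_tool, never from a script. Its argument "plan" is a list that holds one entry, the list of rows, each a list of 7 numbers: the gripper command: -1 is fully open, 1 is shut, values between are in proportion, then the shift along the world's x, y, z in units of 40 mm (1.0 is 40 mm), then the turn, a rotation vector about the world's x, y, z in units of 5 degrees (1.0 is 5 degrees). A call has 1 to 5 rows; each row shifts and turns the commanded pose from where the row before left it; what a row does not reach is not made up. A row lasts 1/12 s, in which the tool goes at most 41.7 mm and 7.16 degrees, less where a joint would pass 70% of its speed; a pose out of reach is approached as far as the arm can. A call is refused whole if a number of a shift passes 1 or a number of a turn 1, either way. A call with a gripper value outside its range is refused whole. The fingers move at their own pace and stop on an object; the grip force is fixed at half the most. Time passes only in rows, so rows that do not move let the fingers close. It gives the time, the measured TCP pose, the force, the opening and the grip force at its end, in the units of the state.
- readout.get_obs(): the state, without advancing time (a new reading comes with each control period).
- vision.get_image(name): name is "side" or "top"; returns the picture (384x512x3 uint8, red, green, blue); there is no depth.
- vision.camera_params(name): a dict with "fx", "fy", "cx", "cy" (pixels), "rvec" (rotation vector, rad) and "tvec" (3), from world to camera coordinates, as OpenCV has them. Camera axes: x right, y down, z forward; pixel columns grow to the right and rows downward; lengths in mm; the calibration is good to about 2 mm. A picture is of the moment at which its call begins. camera_params takes no time and is no camera call.
- close_job(): hands the job in; it is judged then, once.
The state is a dict: "t": time; "qpos": joint angles; "qvel": joint speeds; "joint_torque": joint torques, N m; "ee_pos": TCP position; "orientation": TCP orientation; "ft_force": force on the tool from outside, world axes, zero at the start; "moment": the same for the moment, N m; "width": finger opening in mm; "grasp_force": force on a finger pad.
Only numpy, scipy, OpenCV 4.12 (cv2) and the standard library are available. Lean on these libraries where they do the work, as an engineer would, in place of code of your own. Each camera call takes 0.05 s, during which the arm holds its last target. There are 200 camera calls.

TASK

Fit the loose crank all the way down onto the square spindle end of the green vice without pressing hard, then take the crank by its upright grip and wind it clockwise, several full turns without letting it come off, until the moving jaw has pushed the steel bar home and holds it firmly between both jaws - about hand-tight, not forced. Leave the crank on the spindle, let go, and leave the other things on the table alone.

Things in the scene. Friction and masses are not known exactly. Their poses are not given: they have to be found in the camera images.
- vice: Green bench vice fixed to the table, 285 x 130 mm at its base. Origin: on the underside, on the upright spindle's axis; z up; y along the vice from spindle to jaws. Gear housing under the spindle 84 x 84 mm, top at 85 mm; the bed under the bar is 40 mm, the jaw tops (104 mm wide) 87 mm above the table.
- spindle_seat (a point): Top centre of the fixed round collar (56 mm across, 97 mm above the table) at the foot of the square spindle end. The steel square is 16 x 16 mm, sides facing x and y of this frame, which turns with the spindle; it stands 24 mm up from here plus a 3 mm tapered tip. The crank is home when its underside rests on this collar. The spindle does not rise or sink as it turns.
- jaw_face (a point): Middle of the upper edge of the moving jaw's steel face, axes as the vice's; its y in the vice's frame starts at 85 to 90 mm and grows by 20 mm per clockwise (from above) turn of the spindle; it is home after 2.6 to 2.9 turns. Turning free takes 4 to 7 N at the crank's grip; hand-tight is 3 to 5 N more, 9 N more is forced; from touch to tight is only about 0.2 rad. It stays as left.
- fixed_jaw_face (a point): Middle of the upper edge of the fixed jaw's steel face (y = 173 mm in the vice's frame), axes as the vice's.
- bar: Loose dark steel bar lying across the bed between the jaws, 100 mm long (x) x 30 mm (y) x 38 mm high, 0.9 kg; origin at the centre of its underside.
- crank: Loose steel crank lying on the table, 0.3 to 0.45 kg. Origin: underside, on the axis of its square through-hole; z up, x along the arm to the grip. Hub: block 32 x 32 x 32 mm high with a 17.5 mm square hole (2 mm chamfer), all sides square with the arm. Arm: 20 mm wide, 10 mm thick, flush with the underside. Goes on as it lies, in any of four quarter-turn positions.
- grip_mid (a point): Middle of the crank's upright round black grip, 24 mm in diameter and 48 mm tall (from 16 to 64 mm above the crank's underside; this point is 40 mm above it), 66 mm from the hole's axis. The grip is a sleeve that spins freely on its pin, so it can be held tight with a hand that does not turn.
- wire_brush: Wire brush with a wooden back, 200 mm long; bystander.
- tape_measure: Tape measure, 70 x 36 x 62 mm; bystander.
- wrench: Spanner lying flat; bystander.
- hammer: Hammer lying flat; bystander.
- offcut: Steel offcut, 50 x 40 x 12 mm; bystander.
- marker_tin: Closed tin, 54 mm across, 90 mm tall; bystander.
- disc: Grinding disc, 114 mm across, 6 mm thick; bystander.

How it is judged (in metres and radians):
On the way, in this order (a step that is already met when the one before it is completed fails the run):
1. the crank sits fully home on the square spindle end, before the jaw has been wound (distance between crank and spindle_seat below 0.004 m and angle between crank's own z axis and vertical below 0.09 rad and distance of jaw_face from where it was at the start of the episode below 0.008 m), for 0.2 s.
2. the jaw presses on the bar with more than 35 N, the crank still home on the spindle (distance between crank and spindle_seat below 0.006 m and contact force between jaw and bar above 35 N), for 0.1 s.
At the end, for the whole second after the job is handed in: The bar stands square between the jaws, against the fixed jaw (within about 3.5 mm and 2 degrees), at rest, and the moving jaw still presses on it with more than 25 N; the crank sits level on the spindle, its underside within 4 mm of the collar, let go and at rest (distance between crank and spindle_seat below 0.004 m and angle between crank's own z axis and vertical below 0.09 rad and contact force between jaw and bar above 25 N and y of bar in the frame of vice above 0.1545 m and angle between the y axis of bar and the y axis of vice, either way round below 0.04 rad and angle between bar's own z axis and vertical below 0.05 rad and linear speed of bar below 0.01 m/s and linear speed of crank below 0.02 m/s); the robot touches nothing.
It fails at once if the crank is pressed against the spindle or vice with more than 40 N before it is home (distance of jaw_face from where it was at the start of the episode below 0.001 m and distance between crank and spindle_seat above 0.005 m and contact force between crank and vice above 40 N).
It fails at once if the crank comes off the spindle (or the spindle is turned without it) once the jaw has been wound more than 8 mm (distance of jaw_face from where it was at the start of the episode above 0.008 m and distance between crank and spindle_seat above 0.015 m).
It fails at once if the vice is forced: the jaw presses on the bar with more than 220 N (contact force between jaw and bar above 220 N).
It fails at once if a bystander is moved by more than 30 mm (distance of any of wire_brush, tape_measure, wrench, offcut, hammer, marker_tin, disc from where it was at the start of the episode above 0.03 m).
It also fails if it takes over 72 s, if anything falls off the work surface, if the arm or the gripper's body presses on something with over 40 N, if the wrist force passes 120 N, or if a joint passes its speed limit or range.

## Working session

There is one attempt and no reset: what is moved stays moved. The work goes in short steps, Python scripts to look and compute and a tool call to move; the robot and the scene stay as the last step left them, time stands still between calls to the robot, and variables do not carry over. Pictures are saved under pics/ and viewed, at most 13 in all, crops included, and the job is handed in when it is done.

Besides the shell and the picture viewer there is one more tool, called after "Call:" as name(argument=value, ...) on one line, values as JSON. servo_tool: Moves the arm, as the interface text tells. Its arguments: {"type":"object","properties":{"plan":{"type":"array"}},"required":["plan"]}

```bash
ls; mkdir -p pics; python3 - <<'E'
from workcell import readout, vision
import cv2, numpy as np
print(readout.get_obs())
for n in ("side","top"):
    im=vision.get_image(n); cv2.imwrite(f"pics/{n}0.png",im[:,:,::-1])
    p=vision.camera_params(n); print(n,p)
    R=cv2.Rodrigues(np.array(p["rvec"],float))[0]; print("cam pos",-R.T@np.array(p["tvec"]))
E
```

```text
pics
{'t': 0.0, 'qpos': array([ 1.25201943e+00,  4.23808849e-01,  1.63069326e+00, -1.45269413e-06,
        1.08861628e+00, -1.89927872e-02]), 'qvel': array([-0.00095525,  0.00091522, -0.00105912, -0.000169  , -0.00045669,
        0.00043017]), 'joint_torque': array([ 1.16227246e-03, -5.44638097e+01, -2.73658293e+01,  6.44092332e-02,
        2.29505904e-02, -1.39464432e-04]), 'ee_pos': array([184.40417374, 596.71449627, 301.92030832]), 'orientation': array([-4.69099143e-01, -3.10611357e+00,  2.36266483e-03]), 'ft_force': array([ 0.3191541 , -0.25187073, -0.73850442]), 'moment': array([0.00861274, 0.0177924 , 0.01211121]), 'grasp_force': 0.0, 'width': 87.47044328789892}
side {'fx': 378.50846620580114, 'fy': 378.50846620580114, 'cx': 250.15295209656676, 'cy': 189.69789167804504, 'rvec': array([ 2.23121183, -0.42555905,  0.20843584]), 'tvec': array([-509.50188081,  211.754283  ,  937.7347084 ])}
cam pos [ 251.21843921 -732.13635356  764.62022066]
top {'fx': 386.56636184825135, 'fy': 386.56636184825135, 'cx': 255.1031858382034, 'cy': 192.5039520446103, 'rvec': array([ 2.11009544, -2.14688448,  0.14633602]), 'tvec': array([  29.26617862,  525.39895122, 1188.70594615])}
cam pos [ 330.74252486   -4.84260376 1257.18269357]
```

View pics/top0.png

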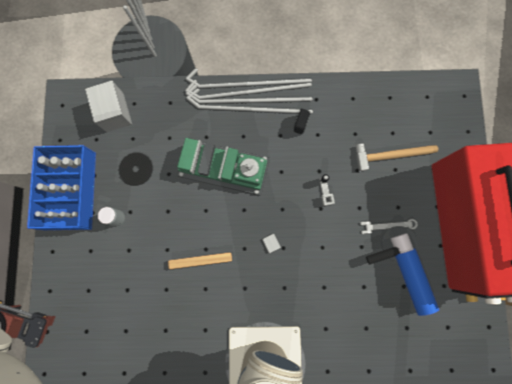

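View pics/side0.png

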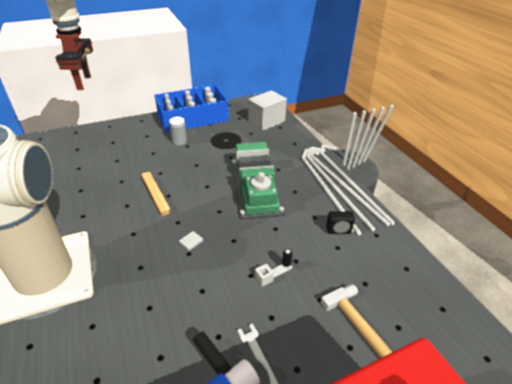

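The top view shows the crank's hub near (327,199) with its grip near (324,178), and the spindle near (249,167). In the side view the crank is near (270,270) and the spindle near (262,180). I'll crop and zoom in on these.

```bash
cat > h.py <<'E'
import cv2, numpy as np
from workcell import readout, vision
P={}
for n in ("side","top"):
    p=vision.camera_params(n); R=cv2.Rodrigues(np.array(p["rvec"],float))[0]; P[n]=(p,R,np.array(p["tvec"],float))
def ray(n,u,v):
    p,R,t=P[n]; d=R.T@np.array([(u-p["cx"])/p["fx"],(v-p["cy"])/p["fy"],1.]); return -R.T@t,d
def plane(n,u,v,z):
    o,d=ray(n,u,v); return o+d*(z-o[2])/d[2]
def proj(n,X):
    p,R,t=P[n]; c=R@np.asarray(X,float)+t; return np.array([p["fx"]*c[0]/c[2]+p["cx"],p["fy"]*c[1]/c[2]+p["cy"]])
def tri(a,b):
    (o1,d1),(o2,d2)=ray("top",*a),ray("side",*b)
    A=np.stack([d1,-d2],1); s=np.linalg.lstsq(A,o2-o1,rcond=None)[0]
    p,q=o1+s[0]*d1,o2+s[1]*d2; return (p+q)/2,np.linalg.norm(p-q)
E
python3 - <<'E'
import cv2,numpy as np
t=cv2.imread("pics/top0.png");s=cv2.imread("pics/side0.png")
r=lambda i,x,y,w,h,k:cv2.resize(i[y:y+h,x:x+w],None,fx=k,fy=k,interpolation=cv2.INTER_CUBIC)
a=np.hstack([r(t,175,132,100,66,5)[:300], r(t,305,170,37,44,8)[:300,:296]])[:300,:796]
b=np.hstack([r(s,230,135,66,50,6)[:300],r(s,230,180,60,50,6)[:300]])[:, :0+796]
a=a[:, :796]
cv2.imwrite("pics/c_top.png",np.hstack([r(t,175,132,100,66,5),cv2.copyMakeBorder(r(t,308,170,36,41,8),0,2,0,0,cv2.BORDER_CONSTANT)]))
cv2.imwrite("pics/c_side.png",np.hstack([r(s,230,135,66,85,6),cv2.copyMakeBorder(r(s,248,243,50,45,8),0,150,0,0,cv2.BORDER_CONSTANT)]))
for f in("c_top","c_side"):print(cv2.imread(f"pics/{f}.png").shape)
E
```

```text
(330, 788, 3)
(510, 796, 3)
```

View pics/c_top.png

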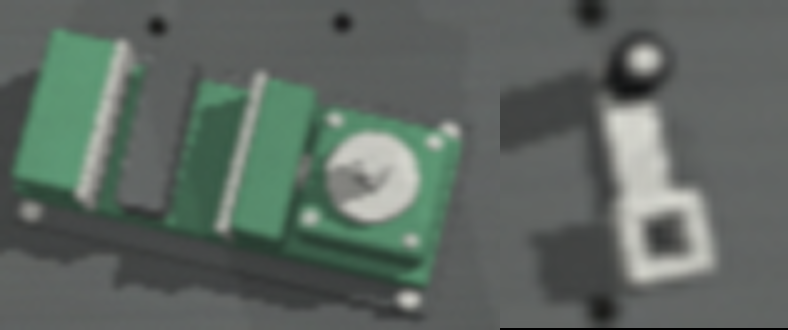

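View pics/c_side.png

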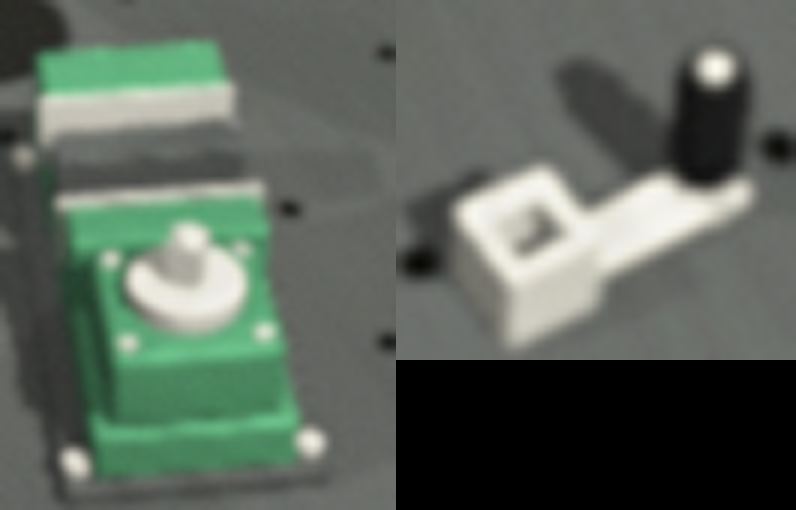

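The top crop shows the hub, the grip and the collar clearly. The spindle's square is only about 5 px wide. In the side crop the spindle's top is near (188,235) and the collar's centre near (186,287). I'll measure with masks and magnify averaged views of the spindle.

```bash
python3 - <<'E'
from h import *
av={n:np.mean([vision.get_image(n).astype(float) for _ in range(8)],0) for n in("top","side")}
np.savez("pics/av0.npz",**av)
print("noise",np.std(vision.get_image("top").astype(float)-av["top"]))
r=lambda n,x,y,w,h,k:cv2.resize(np.clip(av[n][y:y+h,x:x+w,::-1],0,255).astype(np.uint8),None,fx=k,fy=k,interpolation=cv2.INTER_CUBIC)
cv2.imwrite("pics/z1.png",np.hstack([r("top",238,156,24,24,16),r("side",250,168,25,24,16)]))
def blobs(n,x,y,w,h,f,off=0):
    c=av[n][y:y+h,x:x+w]; m=f(c).astype(np.uint8)
    k,l,s,ce=cv2.connectedComponentsWithStats(m)
    for i in range(1,k):
        if s[i,4]>8:
            cn=cv2.findContours((l==i).astype(np.uint8),0,1)[0][0]
            print(n,"area",s[i,4],"box",s[i,:4]+[x,y,0,0],"cen",ce[i]+[x,y], cv2.minAreaRect(cn))
white=lambda c:(c.min(2)>150)
print("crank");blobs("top",308,170,36,45,white);blobs("side",245,240,60,50,white)
print("collar");blobs("top",233,150,32,34,white);blobs("side",245,168,35,30,white)
print("black");blobs("top",308,170,36,45,lambda c:c.max(2)<40);blobs("side",245,240,60,50,lambda c:c.max(2)<40)
E
```

```text
noise 0.5687821258358811
crank
top area 144 box [321 183  14  22] cen [326.5        193.93055556] ((18.98076820373535, 23.403846740722656), (21.1805419921875, 10.394155502319336), 78.69007110595703)
side area 12 box [286 250   4   3] cen [287.5 251. ] ((42.5, 11.0), (2.0, 3.0), 90.0)
side area 376 box [256 264  36  22] cen [270.53723404 272.45212766] ((28.500001907348633, 29.5), (19.230182647705078, 34.435447692871094), 63.43495178222656)
collar
top area 189 box [241 159  18  17] cen [250.57671958 166.39153439] ((16.883560180664062, 16.356164932250977), (17.205049514770508, 15.683513641357422), 69.44395446777344)
side area 14 box [245 168  14   1] cen [251.5 168. ] ((6.5, 0.0), (13.0, 0.0), 180.0)
side area 241 box [251 172  20  19] cen [261.58091286 181.53112033] ((17.000001907348633, 12.999999046325684), (16.970561981201172, 18.384775161743164), 45.0)
side area 9 box [272 189   4   3] cen [273.66666667 189.88888889] ((28.750001907348633, 21.75), (2.1213202476501465, 2.8284268379211426), 45.0)
black
top area 11 box [322 178   5   4] cen [323.54545455 179.90909091] ((15.500001907348633, 10.000000953674316), (4.4721360206604, 2.236067771911621), 26.56505012512207)
side area 82 box [282 253   9  13] cen [286.20731707 259.31707317] ((41.245277404785156, 19.141508102416992), (7.692190647125244, 11.95036792755127), 15.945395469665527)
side area 10 box [249 274   4   3] cen [250.7 275.2] ((5.5, 35.0), (2.0, 3.0), 90.0)
```

View pics/z1.png

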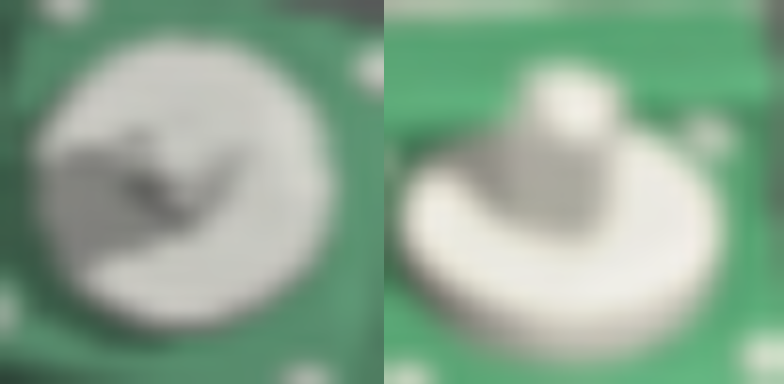

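The top crop shows a V, with its base corner near (180,222): a dark left face and a lighter right face. I'll compute the geometry and enhance the contrast.

```bash
python3 - <<'E'
from h import *
av=np.load("pics/av0.npz")
# collar ellipse from non-green in top: saturation mask
def ell(n,x,y,w,h):
    c=np.clip(av[n][y:y+h,x:x+w],0,255).astype(np.uint8); k=8
    c=cv2.resize(c,None,fx=k,fy=k,interpolation=cv2.INTER_CUBIC).astype(int)
    m=((c[:,:,1]-c[:,:,0])<25).astype(np.uint8)
    l=cv2.connectedComponents(m)[1]; m=(l==l[h*k//2,w*k//2]).astype(np.uint8)
    ct=max(cv2.findContours(m,0,1)[0],key=len)
    e=cv2.fitEllipse(ct); f=lambda p:((p[0]+.5)/k-.5+x,(p[1]+.5)/k-.5+y)
    return f(e[0]),np.array(e[1])/k,e[2]
e=ell("top",237,154,26,26);print("collar top",e)
C=plane("top",*e[0],95);print("C",C)
z=lambda x,y,x0,y0,k:((x+.5)/k-.5+x0,(y+.5)/k-.5+y0)
s=plane("side",*z(562,217,250-24,168,16),97);print("side collar centre est",s, proj("side",[C[0],C[1],97]))
print("tip top/side px",proj("top",[C[0],C[1],124]),proj("side",[C[0],C[1],124]))
for n in P:
    o=ray(n,0,0)[0]; print(n,"cam azimuth from spindle",np.degrees(np.arctan2(o[1]-C[1],o[0]-C[0])))
c,l,rr=[plane("top",*z(a,b,238,156,16),97) for a,b in((180,222),(120,175),(245,150))]
for a in(l,rr): print("edge az",np.degrees(np.arctan2(*(a-c)[1::-1])),np.linalg.norm(a-c))
print("corner az",np.degrees(np.arctan2(*(c-C)[1::-1])),np.linalg.norm((c-C)[:2]))
# jaws: white face strip top-image direction for vice yaw ; top crop px /5
a,b=[plane("top",*z(x,y,175,132,5),87) for x,y in((125,42),(85,205))];print("fixed jaw dir",np.degrees(np.arctan2(*(a-b)[1::-1])),a,b)
a,b=[plane("top",*z(x,y,175,132,5),87) for x,y in((262,74),(222,232))];print("mov jaw dir",np.degrees(np.arctan2(*(a-b)[1::-1])),a,b)
# crank hub hole and quad corners (z=32), grip cap
H=[plane("top",*z(x-500,y,308,170,8),32) for x,y in((618,204),(698,190),(716,268),(634,283))]
print("hub",np.mean(H,0),[np.degrees(np.arctan2(*(H[(i+1)%4]-H[i])[1::-1])).round(1) for i in range(4)])
G=plane("top",*z(143,58,308,170,8),64);print("grip",G)
S=[plane("side",*z(x-396,y,248,243,8),32) for x,y in((456,212),(542,166),(596,222),(514,276))]
print("hub side",np.mean(S,0),[np.degrees(np.arctan2(*(S[(i+1)%4]-S[i])[1::-1])).round(1) for i in range(4)])
print("grip side",plane("side",*z(716-396,68,248,243,8),66))
E=[]
for n,x,y in(("top",240,158),("side",252,169)):
    g=av[n][y:y+20,x:x+20].mean(2); g=cv2.resize(g,None,fx=20,fy=20,interpolation=cv2.INTER_LANCZOS4)
    g=np.clip((g-70)/(250-70),0,1)**1.5*255
    g=cv2.applyColorMap(g.astype(np.uint8),cv2.COLORMAP_TURBO)
    q=proj(n,[C[0],C[1],97]);q=((q-[x,y]+.5)*20).astype(int);cv2.drawMarker(g,tuple(map(int,q)),(255,255,255),0,10)
    q=proj(n,[C[0],C[1],124]);q=((q-[x,y]+.5)*20).astype(int);cv2.drawMarker(g,tuple(map(int,q)),(0,0,0),0,10)
    E.append(g)
cv2.imwrite("pics/z2.png",np.hstack(E))
E
```

```text
collar top ((248.6599588394165, 167.24230289459229), array([18.53923416, 19.34548759]), 76.99593353271484)
C [596.48242048  37.71649542  95.        ]
side collar centre est [595.70809616  39.05262247  97.        ] [261.09092672 181.30423458]
tip top/side px [248.27855404 165.09375531] [261.3289487  173.73083959]
side cam azimuth from spindle -114.15530363668871
top cam azimuth from spindle -170.90116371863235
edge az 50.31807363056081 14.837650423199644
edge az -42.38952022422334 18.813678369183055
corner az -177.17318243801594 7.27456525162425
fixed jaw dir -13.04349348601486 [689.20430736 191.27545614  87.        ] [584.9614983  215.42516843  87.        ]
mov jaw dir -14.084275419279667 [666.51512989 105.01673048  87.        ] [566.17221213 130.19185516  87.        ]
hub [ 501.74391749 -212.87556398   32.        ] [np.float64(-81.1), np.float64(-169.8), np.float64(99.4), np.float64(8.9)]
grip [ 567.89279402 -201.47477171   64.        ]
hub side [ 501.62367929 -207.0646909    32.        ] [np.float64(12.0), np.float64(-75.6), np.float64(-163.2), np.float64(103.9)]
grip side [ 565.78410379 -200.16642418   66.        ]
```

View pics/z2.png

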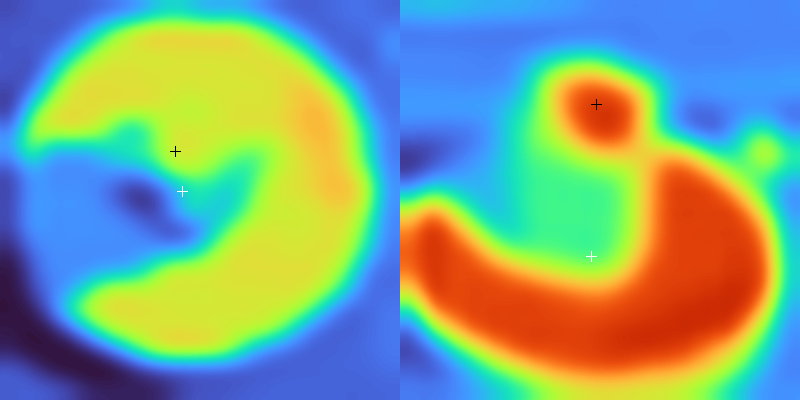

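The turbo view puts the spindle's base axis near (182,191) in the top panel and (591,256) in the side one. The edges in both views put the square's sides at about 54° mod 90. The crank lies at about (502,-213), arm azimuth 9.7°. I'll go above the crank and turn the hand so its closing axis is across the arm.

Call:
servo_tool(plan=[[[-1,0.5,-0.65,0,0,0,-1],[-1,0.5,-0.65,0,0,0,-1],[-1,0.5,-0.65,0,0,0,-1],[-1,0.5,-0.65,0,0,0,-1],[-1,0.5,-0.65,0,0,0,-1]]])

```text
t: 1.37
ee_pos: [285.2, 465.9, 302.7]
orientation: [1.136, 2.929, 0.0]
ft_force: [0.7, 0.3, -0.8]
width: 87.7
grasp_force: 0.0
```

Call:
servo_tool(plan=[[[-1,0.5,-0.65,0,0,0,-1],[-1,0.5,-0.65,0,0,0,-1],[-1,0.5,-0.65,0,0,0,-1],[-1,0.5,-0.65,0,0,0,-1],[-1,0.5,-0.65,0,0,0,-1]]])

```text
t: 1.78
ee_pos: [385.3, 335.8, 302.9]
orientation: [1.743, 2.613, 0.001]
ft_force: [1.0, 0.6, 1.1]
width: 87.4
grasp_force: 0.0
```

Call:
servo_tool(plan=[[[-1,0.5,-0.65,0,0,0,-1],[-1,0.5,-0.65,0,0,0,-1],[-1,0.5,-0.65,0,0,0,-1],[-1,0.5,-0.65,0,0,0,-1],[-1,0.5,-0.65,0,0,0,-1]]])

```text
t: 2.2
ee_pos: [485.4, 205.7, 302.9]
orientation: [2.268, 2.174, 0.001]
ft_force: [0.1, 1.1, -0.0]
width: 87.9
grasp_force: 0.0
```

Call:
servo_tool(plan=[[[-1,0.5,-0.65,0,0,0,-1],[-1,0,-0.65,0,0,0,-1],[-1,0,-0.65,0,0,0,-1],[-1,0,-0.65,0,0,0,-1],[-1,0,-0.65,0,0,0,-1]]])

```text
t: 2.62
ee_pos: [504.5, 75.8, 302.7]
orientation: [2.685, 1.631, 0.0]
ft_force: [0.3, -0.2, -0.1]
width: 88.1
grasp_force: 0.0
```

Call:
servo_tool(plan=[[[-1,0,-0.65,0,0,0,-1],[-1,0,-0.65,0,0,0,-1],[-1,0,-0.65,0,0,0,-1],[-1,0,-0.65,-0.5,0,0,-1],[-1,0,-0.65,-0.5,0,0,-1]]])

```text
t: 3.03
ee_pos: [505.3, -54.3, 263.5]
orientation: [2.973, 1.011, 0.005]
ft_force: [0.0, -0.3, -0.5]
width: 87.9
grasp_force: 0.0
```

Call:
servo_tool(plan=[[[-1,0,-0.65,-0.5,0,0,-1],[-1,0,-0.65,-0.5,0,0,-1],[-1,0,-0.65,-0.5,0,0,-1],[-1,0,-0.65,-0.5,0,0,-1],[-1,0,-0.65,-0.5,0,0,-1]]])

```text
t: 3.45
ee_pos: [504.5, -184.2, 161.9]
orientation: [3.122, 0.344, 0.001]
ft_force: [0.7, -0.4, -0.1]
width: 87.7
grasp_force: 0.0
```

Call:
servo_tool(plan=[[[-1,0.03,-0.65,0,0,0,-0.64],[-1,0,-0.07,0,0,0,0],[-1,0,0,0,0,0,0]]])

```text
t: 3.7
ee_pos: [505.8, -212.9, 162.5]
orientation: [-3.131, -0.261, -0.0]
ft_force: [0.8, 0.7, -0.6]
width: 87.7
grasp_force: 0.0
```

Call:
servo_tool(plan=[[[-1,0,0,-0.5,0,0,0],[-1,0,0,-0.5,0,0,0],[-1,0,0,-0.5,0,0,0],[-1,0,0,-0.3,0,0,0],[-1,0,0,-0.19,0,0,0]]])

```text
t: 4.12
ee_pos: [505.4, -210.4, 82.2]
orientation: [-3.13, -0.266, 0.002]
ft_force: [0.1, 0.4, -0.5]
width: 87.7
grasp_force: 0.0
```

```bash
python3 - <<'E'
from h import *
r=lambda i,x,y,w,h,k:cv2.resize(i[y:y+h,x:x+w,::-1],None,fx=k,fy=k,interpolation=cv2.INTER_CUBIC)
cv2.imwrite("pics/g1.png",np.hstack([r(vision.get_image("top"),295,160,70,60,5),r(vision.get_image("side"),235,215,80,60,5)]))
E
```

```text
(no output)
```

View pics/g1.png

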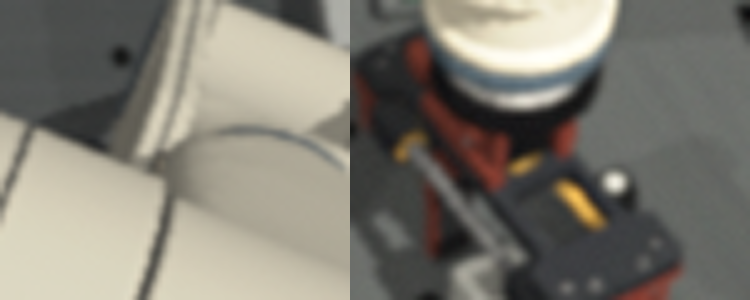

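The hand is over the hub, with the grip's cap clear at (615,182). Closing now.

Call:
servo_tool(plan=[[[1,0,0,0,0,0,0],[1,0,0,0,0,0,0],[1,0,0,0,0,0,0],[1,0,0,0,0,0,0],[1,0,0,0,0,0,0]]])

```text
t: 4.63
ee_pos: [506.0, -211.8, 83.7]
orientation: [3.13, 0.263, 0.001]
ft_force: [-0.1, 0.3, -0.8]
width: 58.1
grasp_force: 0.0
```

Call:
servo_tool(plan=[[[1,0,0,0,0,0,0],[1,0,0,0,0,0,0],[1,0,0,0,0,0,0],[1,0,0,0,0,0,0],[1,0,0,0,0,0,0]]])

```text
t: 5.05
ee_pos: [505.6, -211.6, 83.1]
orientation: [-3.13, -0.263, 0.001]
ft_force: [-2.7, 1.9, 1.8]
width: 31.7
grasp_force: 30.0
```

Gripped at 31.7 mm. Next I lift the crank and carry it above the spindle while turning it 44.4°.

Call:
servo_tool(plan=[[[1,0,0,0.2,0,0,0],[1,0,0,0.5,0,0,0],[1,0,0,0.5,0,0,0],[1,0,0,0.4,0,0,0],[1,0,0,0,0,0,0]]])

```text
t: 5.47
ee_pos: [507.1, -212.3, 150.0]
orientation: [3.128, 0.263, 0.006]
ft_force: [0.3, -0.4, -3.0]
width: 31.8
grasp_force: 30.0
```

Call:
servo_tool(plan=[[[1,0.19,0.5,0.2,0,0,0.74],[1,0.19,0.5,0.2,0,0,0.74],[1,0.19,0.5,0.2,0,0,0.74],[1,0.19,0.5,0.2,0,0,0.74],[1,0.19,0.5,0.2,0,0,0.74]]])

```text
t: 5.88
ee_pos: [543.4, -110.7, 186.5]
orientation: [-3.046, -0.768, 0.002]
ft_force: [0.5, -0.3, -3.2]
width: 32.2
grasp_force: 30.0
```

Call:
servo_tool(plan=[[[1,0.19,0.5,0.2,0,0,0.74],[1,0.19,0.5,0.2,0,0,0.74],[1,0.19,0.5,0.2,0,0,0.74],[1,0.19,0.5,0.2,0,0,0.74],[1,0.19,0.5,0.2,0,0,0.74]]])

```text
t: 6.3
ee_pos: [581.4, -10.6, 226.3]
orientation: [-2.883, -1.248, 0.003]
ft_force: [0.1, -0.3, -3.3]
width: 31.9
grasp_force: 30.0
```

Call:
servo_tool(plan=[[[1,0.19,0.5,0.1,0,0,0.74],[1,0.19,0.5,0.1,0,0,0.74],[1,0.04,0.3,0,0,0,0],[1,0,0,0,0,0,0],[1,0,0,0,0,0,0]]])

```text
t: 6.72
ee_pos: [597.7, 40.5, 234.0]
orientation: [-2.799, -1.426, 0.003]
ft_force: [0.5, -0.3, -2.7]
width: 31.6
grasp_force: 30.0
```

```bash
python3 - <<'E'
from h import *
o=readout.get_obs();print(o['ee_pos'],o['orientation'],o['ft_force'],o['width'])
a=vision.get_image("top");b=vision.get_image("side")
cv2.imwrite("pics/top2.png",a[:,:,::-1]);cv2.imwrite("pics/side2.png",b[:,:,::-1])
r=lambda i,x,y,w,h,k:cv2.resize(i[y:y+h,x:x+w,::-1],None,fx=k,fy=k,interpolation=cv2.INTER_CUBIC)
cv2.imwrite("pics/g2.png",np.hstack([r(a,190,120,90,75,4),r(b,220,110,90,75,4)]))
E
```

```text
[597.74612977  40.5428089  233.99147102] [-2.79873404 -1.42607737  0.00301845] [ 0.54597275 -0.33247315 -2.72265701] 31.62163578736401
```

View pics/g2.png

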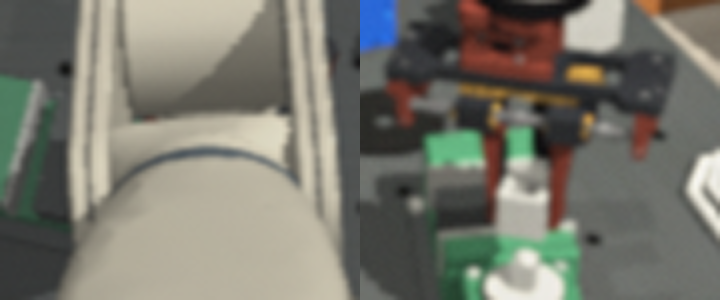

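The side crop shows the hub hanging above the spindle at about (523,200), level. Descending with the force watched.

Call:
servo_tool(plan=[[[1,0.01,0.01,-0.25,0,0,0],[1,0,0,-0.25,0,0,0],[1,0,0,-0.1,0,0,0],[1,0,0,-0.05,0,0,0],[1,0,0,0,0,0,0]]])

```text
t: 7.23
ee_pos: [598.4, 40.4, 207.9]
orientation: [-2.799, -1.426, 0.003]
ft_force: [-0.3, 0.0, -2.8]
width: 31.8
grasp_force: 30.0
```

Call:
servo_tool(plan=[[[1,0,0,-0.025,0,0,0],[1,0,0,-0.025,0,0,0],[1,0,0,-0.025,0,0,0],[1,0,0,0,0,0,0]]])

```text
t: 7.57
ee_pos: [599.0, 40.7, 206.1]
orientation: [2.799, 1.427, 0.0]
ft_force: [-0.7, -0.9, -2.8]
width: 31.7
grasp_force: 30.0
```

Call:
servo_tool(plan=[[[1,0,0,-0.025,0,0,0],[1,0,0,-0.025,0,0,0],[1,0,0,0,0,0,0]]])

```text
t: 7.82
ee_pos: [598.9, 40.7, 204.0]
orientation: [-2.799, -1.427, 0.0]
ft_force: [0.5, 0.1, -4.4]
width: 31.9
grasp_force: 30.0
```

Call:
servo_tool(plan=[[[1,0,0,-0.025,0,0,0],[1,0,0,-0.025,0,0,0],[1,0,0,0,0,0,0]]])

```text
t: 8.07
ee_pos: [598.8, 40.7, 201.8]
orientation: [-2.799, -1.427, 0.0]
ft_force: [-0.8, 0.3, -3.6]
width: 31.7
grasp_force: 30.0
```

Call:
servo_tool(plan=[[[1,0,0,-0.025,0,0,0],[1,0,0,-0.025,0,0,0],[1,0,0,0,0,0,0]]])

```text
t: 8.32
ee_pos: [598.8, 40.7, 199.8]
orientation: [-2.799, -1.427, 0.001]
ft_force: [0.1, -0.2, -3.1]
width: 31.8
grasp_force: 30.0
```

Call:
servo_tool(plan=[[[1,0,0,-0.04,0,0,0],[1,0,0,-0.04,0,0,0],[1,0,0,-0.04,0,0,0],[1,0,0,0,0,0,0]]])

```text
t: 8.65
ee_pos: [598.7, 40.7, 194.8]
orientation: [-2.799, -1.427, 0.001]
ft_force: [-0.2, -0.1, -4.2]
width: 31.9
grasp_force: 30.0
```

Call:
servo_tool(plan=[[[1,0,0,-0.04,0,0,0],[1,0,0,-0.04,0,0,0],[1,0,0,-0.04,0,0,0],[1,0,0,0,0,0,0]]])

```text
t: 8.98
ee_pos: [598.8, 40.7, 190.1]
orientation: [-2.799, -1.427, 0.001]
ft_force: [-0.5, 0.9, -3.6]
width: 32.1
grasp_force: 30.0
```

Call:
servo_tool(plan=[[[1,0,0,-0.04,0,0,0],[1,0,0,-0.04,0,0,0],[1,0,0,-0.04,0,0,0],[1,0,0,0,0,0,0]]])

```text
t: 9.32
ee_pos: [598.8, 40.7, 185.3]
orientation: [-2.799, -1.427, 0.001]
ft_force: [0.6, -0.7, -3.5]
width: 32.0
grasp_force: 30.0
```

Call:
servo_tool(plan=[[[1,0,0,-0.03,0,0,0],[1,0,0,-0.03,0,0,0],[1,0,0,-0.02,0,0,0],[1,0,0,0,0,0,0]]])

```text
t: 9.65
ee_pos: [598.8, 40.7, 182.3]
orientation: [-2.799, -1.427, 0.0]
ft_force: [-0.5, 0.8, -3.6]
width: 32.0
grasp_force: 30.0
```

Call:
servo_tool(plan=[[[1,0,0,-0.02,0,0,0],[1,0,0,-0.02,0,0,0],[1,0,0,0,0,0,0]]])

```text
t: 9.9
ee_pos: [598.9, 40.7, 180.7]
orientation: [-2.799, -1.427, 0.0]
ft_force: [-0.2, -0.0, -3.3]
width: 32.0
grasp_force: 30.0
```

Call:
servo_tool(plan=[[[1,0,0,-0.02,0,0,0],[1,0,0,0,0,0,0]]])

```text
t: 10.07
ee_pos: [599.0, 40.7, 180.1]
orientation: [2.799, 1.427, 0.0]
ft_force: [0.4, -0.8, -3.4]
width: 31.6
grasp_force: 30.0
```

Call:
servo_tool(plan=[[[1,0,0,-0.02,0,0,0],[1,0,0,0,0,0,0]]])

```text
t: 10.23
ee_pos: [599.0, 40.7, 180.1]
orientation: [2.799, 1.427, 0.0]
ft_force: [-3.4, -0.4, 3.6]
width: 31.8
grasp_force: 30.0
```

The contact reads about +7 N at TCP z = 180.1, so the crank is home. I'll release it and move up.

Call:
servo_tool(plan=[[[-1,0,0,0.01,0,0,0],[-1,0,0,0,0,0,0],[-1,0,0,0,0,0,0],[-1,0,0,0,0,0,0],[-1,0,0,0,0,0,0]]])

```text
t: 10.65
ee_pos: [599.0, 40.7, 179.7]
orientation: [2.799, 1.427, 0.0]
ft_force: [-0.4, 0.3, -0.1]
width: 61.9
grasp_force: 0.0
```

Call:
servo_tool(plan=[[[-1,0,0,0.3,0,0,0],[-1,0,0,0.5,0,0,0],[-1,0,0,0.5,0,0,0],[-1,0,0,0.5,0,0,0],[-1,0,0,0,0,0,0]]])

```text
t: 11.07
ee_pos: [601.0, 40.8, 256.4]
orientation: [2.796, 1.426, 0.01]
ft_force: [1.6, -0.2, 0.6]
width: 87.5
grasp_force: 0.0
```

```bash
python3 - <<'E'
from h import *
o=readout.get_obs();print(o['ee_pos'],o['orientation'],o['ft_force'],o['width'])
a=vision.get_image("top");b=vision.get_image("side")
r=lambda i,x,y,w,h,k:cv2.resize(i[y:y+h,x:x+w,::-1],None,fx=k,fy=k,interpolation=cv2.INTER_CUBIC)
cv2.imwrite("pics/g3.png",r(b,225,120,90,80,7))
G=[596.8+38.8,37.8+53.4]
for z in(97+40,97+64):print("grip px expected",proj("side",G+[z]), (proj("side",G+[z])-[225,120]+.5)*7)
print("hub top exp",(proj("side",[596.8,37.8,129])-[225,120]+.5)*7)
E
```

```text
[601.0117514   40.84328572 256.4026897 ] [2.79630838 1.42551287 0.01017255] [ 1.61159699 -0.1580344   0.55282701] 87.51060202059693
grip px expected [266.619545   156.80586437] [294.83681499 261.14105058]
grip px expected [266.90419976 149.88838021] [296.82939832 212.71866145]
hub top exp [258.7688884 369.3160353]
```

View pics/g3.png

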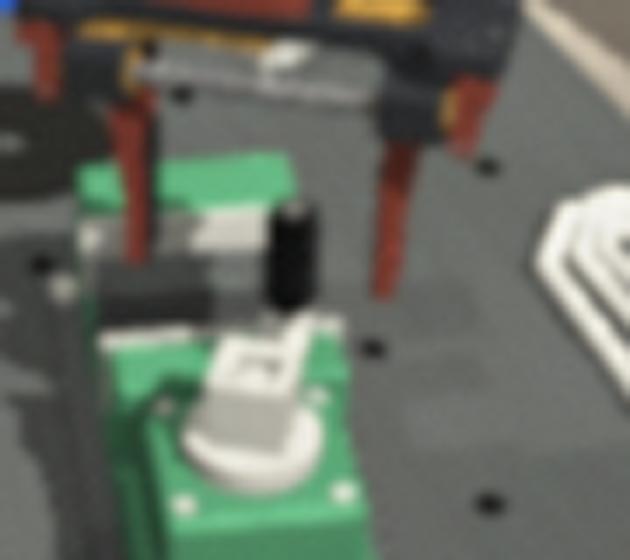

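The crank is seated. The grip is at (293,255) in the crop, where I predicted it. Moving over the grip.

Call:
servo_tool(plan=[[[-1,0.46,0.63,0,0,0,0],[-1,0.45,0.63,0,0,0,0],[-1,0,0,-0.4,0,0,0],[-1,0,0,-0.4,0,0,0],[-1,0,0,0,0,0,0]]])

```text
t: 11.58
ee_pos: [633.1, 91.3, 215.3]
orientation: [-2.796, -1.427, 0.011]
ft_force: [-1.0, -1.0, -0.2]
width: 87.9
grasp_force: 0.0
```

Call:
servo_tool(plan=[[[-1,0,0,0,0,0,0]]])

```text
t: 11.67
ee_pos: [634.1, 91.0, 217.8]
orientation: [-2.798, -1.426, 0.006]
ft_force: [-0.4, 0.3, 0.1]
width: 87.7
grasp_force: 0.0
```

Call:
servo_tool(plan=[[[1,0.02,0,-0.16,0,0,0],[1,0,0,0,0,0,0],[1,0,0,0,0,0,0],[1,0,0,0,0,0,0],[1,0,0,0,0,0,0]]])

```text
t: 12.08
ee_pos: [636.3, 91.0, 213.8]
orientation: [2.799, 1.426, 0.001]
ft_force: [-0.3, 0.5, -0.2]
width: 58.4
grasp_force: 0.0
```

Call:
servo_tool(plan=[[[1,0,0,0,0,0,0],[1,0,0,0,0,0,0],[1,0,0,0,0,0,0],[1,0,0,0,0,0,0],[1,0,0,0,0,0,0]]])

```text
t: 12.5
ee_pos: [636.1, 91.1, 213.3]
orientation: [-2.799, -1.427, 0.0]
ft_force: [-0.4, 0.3, -0.4]
width: 24.9
grasp_force: 0.3
```

Call:
servo_tool(plan=[[[1,0,0,0,0,0,0],[1,0,0,0,0,0,0],[1,0,0,0,0,0,0]]])

```text
t: 12.75
ee_pos: [636.2, 91.1, 213.3]
orientation: [2.799, 1.427, 0.0]
ft_force: [-0.0, 0.0, -0.5]
width: 23.1
grasp_force: 30.0
```

Gripped with no force reading, and the circle matches: radius 66.3, azimuth 53.5°. Next I work out the deltas for 12° clockwise steps.

```bash
python3 - <<'E'
import numpy as np
a=np.radians(53.5-12*np.arange(31)); p=np.round(np.stack([66*np.cos(a),66*np.sin(a)],1)/40,2)
d=np.diff(p,axis=0).round(2)
for i in range(0,30,5): print(i,[[1,float(x),float(y),0,0,0,0] for x,y in d[i:i+5]], "end az",53.5-12*(i+5),"xy",(p[i+5]*40+[596.8,37.8]).round(1))
E
```

```text
0 [[1, 0.26, -0.24, 0, 0, 0, 0], [1, 0.2, -0.28, 0, 0, 0, 0], [1, 0.13, -0.31, 0, 0, 0, 0], [1, 0.07, -0.34, 0, 0, 0, 0], [1, 0.0, -0.35, 0, 0, 0, 0]] end az -6.5 xy [662.4  30.2]
5 [[1, -0.08, -0.33, 0, 0, 0, 0], [1, -0.14, -0.32, 0, 0, 0, 0], [1, -0.2, -0.27, 0, 0, 0, 0], [1, -0.26, -0.23, 0, 0, 0, 0], [1, -0.3, -0.17, 0, 0, 0, 0]] end az -66.5 xy [623.2 -22.6]
10 [[1, -0.33, -0.11, 0, 0, 0, 0], [1, -0.34, -0.03, 0, 0, 0, 0], [1, -0.35, 0.04, 0, 0, 0, 0], [1, -0.32, 0.11, 0, 0, 0, 0], [1, -0.3, 0.17, 0, 0, 0, 0]] end az -126.5 xy [557.6 -15.4]
15 [[1, -0.26, 0.24, 0, 0, 0, 0], [1, -0.2, 0.28, 0, 0, 0, 0], [1, -0.13, 0.31, 0, 0, 0, 0], [1, -0.07, 0.34, 0, 0, 0, 0], [1, 0.0, 0.35, 0, 0, 0, 0]] end az -186.5 xy [531.2  45.4]
20 [[1, 0.08, 0.33, 0, 0, 0, 0], [1, 0.14, 0.32, 0, 0, 0, 0], [1, 0.2, 0.27, 0, 0, 0, 0], [1, 0.26, 0.23, 0, 0, 0, 0], [1, 0.3, 0.17, 0, 0, 0, 0]] end az -246.5 xy [570.4  98.2]
25 [[1, 0.33, 0.11, 0, 0, 0, 0], [1, 0.34, 0.03, 0, 0, 0, 0], [1, 0.35, -0.04, 0, 0, 0, 0], [1, 0.32, -0.11, 0, 0, 0, 0], [1, 0.3, -0.17, 0, 0, 0, 0]] end az -306.5 xy [636.  91.]
```

Call:
servo_tool(plan=[[[1,0.26,-0.24,0,0,0,0],[1,0.2,-0.28,0,0,0,0],[1,0.13,-0.31,0,0,0,0],[1,0.07,-0.34,0,0,0,0],[1,0,-0.35,0,0,0,0]]])

```text
t: 13.17
ee_pos: [662.8, 30.5, 213.1]
orientation: [-2.797, -1.425, 0.001]
ft_force: [-5.8, 7.3, 1.7]
width: 23.5
grasp_force: 30.0
```

Call:
servo_tool(plan=[[[1,-0.08,-0.33,0,0,0,0],[1,-0.14,-0.32,0,0,0,0],[1,-0.2,-0.27,0,0,0,0],[1,-0.26,-0.23,0,0,0,0],[1,-0.3,-0.17,0,0,0,0]]])

```text
t: 13.58
ee_pos: [624.3, -22.7, 213.3]
orientation: [-2.799, -1.425, -0.004]
ft_force: [1.9, 8.7, -2.1]
width: 23.5
grasp_force: 30.0
```

Call:
servo_tool(plan=[[[1,-0.33,-0.11,0,0,0,0],[1,-0.34,-0.03,0,0,0,0],[1,-0.35,0.04,0,0,0,0],[1,-0.32,0.11,0,0,0,0],[1,-0.3,0.17,0,0,0,0]]])

```text
t: 14.0
ee_pos: [559.0, -16.6, 213.7]
orientation: [2.797, 1.425, 0.004]
ft_force: [4.2, -0.7, -3.5]
width: 23.4
grasp_force: 30.0
```

Call:
servo_tool(plan=[[[1,-0.26,0.24,0,0,0,0],[1,-0.2,0.28,0,0,0,0],[1,-0.13,0.31,0,0,0,0],[1,-0.07,0.34,0,0,0,0],[1,0,0.35,0,0,0,0]]])

```text
t: 14.42
ee_pos: [531.0, 45.6, 213.4]
orientation: [2.798, 1.426, -0.001]
ft_force: [2.4, -5.6, -0.4]
width: 23.4
grasp_force: 30.0
```

Call:
servo_tool(plan=[[[1,0.08,0.33,-0.01,0,0,0],[1,0.14,0.32,0,0,0,0],[1,0.2,0.27,0,0,0,0],[1,0.26,0.23,0,0,0,0],[1,0.3,0.17,0,0,0,0]]])

```text
t: 14.83
ee_pos: [569.8, 98.7, 212.9]
orientation: [2.798, 1.429, -0.007]
ft_force: [-5.3, -9.1, 7.1]
width: 23.4
grasp_force: 30.0
```

Call:
servo_tool(plan=[[[1,0.33,0.11,-0.01,0,0,0],[1,0.34,0.03,0,0,0,0],[1,0.35,-0.04,0,0,0,0],[1,0.32,-0.11,0,0,0,0],[1,0.3,-0.17,0,0,0,0]]])

```text
t: 15.25
ee_pos: [634.7, 92.7, 212.6]
orientation: [-2.795, -1.426, 0.008]
ft_force: [-12.1, 1.7, 10.6]
width: 23.3
grasp_force: 30.1
```

Call:
servo_tool(plan=[[[1,0.26,-0.24,0,0,0,0],[1,0.2,-0.28,0,0,0,0],[1,0.13,-0.31,0,0,0,0],[1,0.07,-0.34,0,0,0,0],[1,0,-0.35,0,0,0,0]]])

```text
t: 15.67
ee_pos: [662.9, 32.4, 213.0]
orientation: [-2.796, -1.425, -0.001]
ft_force: [-3.8, 8.0, 6.0]
width: 23.3
grasp_force: 30.1
```

Call:
servo_tool(plan=[[[1,-0.08,-0.33,0,0,0,0],[1,-0.14,-0.32,0,0,0,0],[1,-0.2,-0.27,0,0,0,0],[1,-0.26,-0.23,0,0,0,0],[1,-0.3,-0.17,0,0,0,0]]])

```text
t: 16.08
ee_pos: [625.4, -21.9, 213.3]
orientation: [2.798, 1.426, 0.008]
ft_force: [5.5, 3.2, -0.8]
width: 23.2
grasp_force: 30.0
```

1.33 turns done. Going on to 2.33 turns.

Call:
servo_tool(plan=[[[1,-0.33,-0.11,0,0,0,0],[1,-0.34,-0.03,0,0,0,0],[1,-0.35,0.04,0,0,0,0],[1,-0.32,0.11,0,0,0,0],[1,-0.3,0.17,0,0,0,0]]])

```text
t: 16.5
ee_pos: [558.6, -16.3, 213.2]
orientation: [2.796, 1.426, 0.002]
ft_force: [2.4, -5.9, 2.2]
width: 23.3
grasp_force: 30.0
```

Call:
servo_tool(plan=[[[1,-0.26,0.24,0,0,0,0],[1,-0.2,0.28,0,0,0,0],[1,-0.13,0.31,0,0,0,0],[1,-0.07,0.34,0,0,0,0],[1,0,0.35,0,0,0,0]]])

```text
t: 16.92
ee_pos: [531.0, 45.6, 213.1]
orientation: [2.798, 1.427, -0.002]
ft_force: [-1.0, -5.7, 6.4]
width: 23.1
grasp_force: 30.0
```

Call:
servo_tool(plan=[[[1,0.08,0.33,0.01,0,0,0],[1,0.14,0.32,0,0,0,0],[1,0.2,0.27,0,0,0,0],[1,0.26,0.23,0,0,0,0],[1,0.3,0.17,0,0,0,0]]])

```text
t: 17.33
ee_pos: [569.8, 98.7, 212.9]
orientation: [-2.798, -1.429, 0.007]
ft_force: [-5.5, -9.9, 5.9]
width: 23.5
grasp_force: 30.0
```

Call:
servo_tool(plan=[[[1,0.33,0.11,0,0,0,0],[1,0.34,0.03,0,0,0,0],[1,0.35,-0.04,0,0,0,0],[1,0.32,-0.11,0,0,0,0],[1,0.3,-0.17,0,0,0,0]]])

```text
t: 17.75
ee_pos: [634.7, 92.7, 212.7]
orientation: [-2.795, -1.426, 0.008]
ft_force: [-10.1, 1.9, 8.0]
width: 23.1
grasp_force: 30.0
```

Call:
servo_tool(plan=[[[1,0.26,-0.24,0,0,0,0],[1,0.2,-0.28,0,0,0,0],[1,0.13,-0.31,0,0,0,0],[1,0.07,-0.34,0,0,0,0],[1,0,-0.35,0,0,0,0]]])

```text
t: 18.17
ee_pos: [662.9, 32.3, 213.0]
orientation: [-2.796, -1.425, -0.001]
ft_force: [-4.2, 7.6, 3.7]
width: 22.7
grasp_force: 30.0
```

Call:
servo_tool(plan=[[[1,-0.08,-0.33,0,0,0,0],[1,-0.14,-0.32,0,0,0,0],[1,-0.2,-0.27,0,0,0,0],[1,-0.26,-0.23,0,0,0,0],[1,-0.3,-0.17,0,0,0,0]]])

```text
t: 18.58
ee_pos: [625.2, -22.0, 213.4]
orientation: [2.798, 1.426, 0.007]
ft_force: [4.1, 3.4, -0.9]
width: 23.3
grasp_force: 30.0
```

Call:
servo_tool(plan=[[[1,-0.33,-0.11,0,0,0,0],[1,-0.34,-0.03,0,0,0,0],[1,-0.35,0.04,0,0,0,0],[1,-0.32,0.11,0,0,0,0],[1,-0.3,0.17,0,0,0,0]]])

```text
t: 19.0
ee_pos: [558.5, -16.2, 213.4]
orientation: [2.796, 1.426, 0.002]
ft_force: [2.8, -5.4, 0.7]
width: 22.7
grasp_force: 30.0
```

```bash
cat > tq.py <<'E'
from h import readout,np
o=readout.get_obs(); r=o['ee_pos'][:2]-[596.8,37.8]; u=r/np.linalg.norm(r)
print("az",np.degrees(np.arctan2(r[1],r[0])).round(1),"rad",np.linalg.norm(r).round(1),"tang resist",(-(o['ft_force'][:2]@[u[1],-u[0]])).round(1),"z",o['ee_pos'][2].round(1),o['ft_force'].round(1))
E
python3 tq.py; python3 - <<'E'
import numpy as np
for st,a0,n in((6,-126.5,5),(4,-156.5,33)):
    a=np.radians(a0-st*np.arange(n+1)); p=np.round(np.stack([66*np.cos(a),66*np.sin(a)],1)/40,2)
    d=np.diff(p,axis=0).round(2)
    for i in range(0,n,3 if st==4 else 5): print(a0-st*i,d[i:i+(3 if st==4 else 5)].tolist())
E
```

```text
az -125.3 rad 66.2 tang resist 5.4 z 213.4 [ 2.8 -5.4  0.7]
-126.5 [[-0.13, 0.11], [-0.13, 0.13], [-0.1, 0.13], [-0.1, 0.15], [-0.07, 0.15]]
-156.5 [[-0.05, 0.11], [-0.03, 0.11], [-0.03, 0.11]]
-168.5 [[-0.02, 0.11], [-0.01, 0.12], [0.0, 0.11]]
-180.5 [[0.01, 0.12], [0.01, 0.11], [0.02, 0.12]]
-192.5 [[0.03, 0.11], [0.03, 0.11], [0.05, 0.1]]
-204.5 [[0.05, 0.11], [0.06, 0.1], [0.06, 0.09]]
-216.5 [[0.08, 0.09], [0.07, 0.09], [0.09, 0.08]]
-228.5 [[0.09, 0.07], [0.09, 0.07], [0.1, 0.06]]
-240.5 [[0.1, 0.05], [0.11, 0.05], [0.1, 0.03]]
-252.5 [[0.11, 0.03], [0.12, 0.03], [0.11, 0.01]]
-264.5 [[0.12, 0.01], [0.11, 0.0], [0.12, -0.01]]
-276.5 [[0.11, -0.02], [0.11, -0.02], [0.11, -0.04]]
```

Call:
servo_tool(plan=[[[1,-0.13,0.11,0,0,0,0],[1,-0.13,0.13,0,0,0,0],[1,-0.1,0.13,0,0,0,0],[1,-0.1,0.15,0,0,0,0],[1,-0.07,0.15,0,0,0,0]]])

```text
t: 19.42
ee_pos: [536.4, 11.3, 213.2]
orientation: [2.798, 1.427, -0.002]
ft_force: [-3.0, -7.0, 5.2]
width: 23.4
grasp_force: 30.0
```

```bash
python3 tq.py
```

```text
az -156.3 rad 66.0 tang resist 5.2 z 213.2 [-3.  -7.   5.2]
```

Call:
servo_tool(plan=[[[1,-0.05,0.11,0,0,0,0],[1,-0.03,0.11,0,0,0,0],[1,-0.03,0.11,0,0,0,0]]])

```text
t: 19.67
ee_pos: [532.0, 24.7, 213.2]
orientation: [2.798, 1.427, -0.002]
ft_force: [-2.7, -6.4, 5.3]
width: 23.2
grasp_force: 30.0
```

```bash
python3 tq.py
```

```text
az -168.6 rad 66.1 tang resist 5.8 z 213.2 [-2.7 -6.4  5.3]
```

Call:
servo_tool(plan=[[[1,-0.02,0.11,0,0,0,0],[1,-0.01,0.12,0,0,0,0],[1,0,0.11,0,0,0,0]]])

```text
t: 19.92
ee_pos: [530.8, 38.4, 213.1]
orientation: [2.798, 1.428, -0.003]
ft_force: [-3.1, -5.4, 6.5]
width: 23.5
grasp_force: 30.0
```

```bash
python3 tq.py
```

```text
az 179.5 rad 66.0 tang resist 5.4 z 213.1 [-3.1 -5.4  6.5]
```

Call:
servo_tool(plan=[[[1,0.01,0.12,0,0,0,0],[1,0.01,0.11,0,0,0,0],[1,0.02,0.12,0,0,0,0]]])

```text
t: 20.17
ee_pos: [532.3, 52.4, 213.1]
orientation: [2.798, 1.428, -0.003]
ft_force: [-2.2, -5.8, 6.0]
width: 23.4
grasp_force: 30.0
```

```bash
python3 tq.py
```

```text
az 167.3 rad 66.1 tang resist 6.2 z 213.1 [-2.2 -5.8  6. ]
```

Call:
servo_tool(plan=[[[1,0.03,0.11,0,0,0,0],[1,0.03,0.11,0,0,0,0]]])

```text
t: 20.33
ee_pos: [534.9, 61.2, 213.2]
orientation: [2.798, 1.428, -0.002]
ft_force: [-0.7, -4.9, 4.6]
width: 23.5
grasp_force: 30.0
```

```bash
python3 tq.py
```

```text
az 159.3 rad 66.2 tang resist 4.8 z 213.2 [-0.7 -4.9  4.6]
```

Call:
servo_tool(plan=[[[1,0.05,0.1,0,0,0,0],[1,0.05,0.11,0,0,0,0],[1,0.06,0.1,0,0,0,0]]])

```text
t: 20.58
ee_pos: [541.1, 73.6, 213.1]
orientation: [2.798, 1.428, -0.003]
ft_force: [-4.0, -6.3, 6.4]
width: 23.5
grasp_force: 30.0
```

```bash
python3 tq.py
```

```text
az 147.3 rad 66.2 tang resist 7.4 z 213.1 [-4.  -6.3  6.4]
```

Call:
servo_tool(plan=[[[1,0.06,0.09,0,0,0,0],[1,0.08,0.09,0,0,0,0]]])

```text
t: 20.75
ee_pos: [546.4, 80.8, 213.1]
orientation: [-2.798, -1.428, 0.005]
ft_force: [-5.3, -6.1, 6.9]
width: 23.6
grasp_force: 30.0
```

```bash
python3 tq.py
```

```text
az 139.5 rad 66.2 tang resist 8.0 z 213.1 [-5.3 -6.1  6.9]
```

Call:
servo_tool(plan=[[[1,0.07,0.09,0,0,0,0],[1,0.09,0.08,0,0,0,0]]])

```text
t: 20.92
ee_pos: [552.9, 87.4, 213.0]
orientation: [2.798, 1.428, -0.005]
ft_force: [-5.0, -5.7, 7.2]
width: 23.3
grasp_force: 30.0
```

```bash
python3 tq.py
```

```text
az 131.5 rad 66.3 tang resist 7.5 z 213.0 [-5.  -5.7  7.2]
```

Call:
servo_tool(plan=[[[1,0.09,0.07,0,0,0,0],[1,0.09,0.07,0,0,0,0]]])

```text
t: 21.08
ee_pos: [559.8, 92.9, 213.0]
orientation: [-2.798, -1.428, 0.006]
ft_force: [-6.0, -7.5, 7.0]
width: 23.1
grasp_force: 30.0
```

```bash
python3 tq.py
```

```text
az 123.9 rad 66.4 tang resist 9.2 z 213.0 [-6.  -7.5  7. ]
```

Call:
servo_tool(plan=[[[1,0.1,0.06,0,0,0,0],[1,0.1,0.05,0,0,0,0]]])

```text
t: 21.25
ee_pos: [567.4, 97.4, 212.9]
orientation: [-2.798, -1.427, 0.007]
ft_force: [-7.2, -6.6, 8.8]
width: 23.2
grasp_force: 30.0
```

```bash
python3 tq.py
```

```text
az 116.2 rad 66.4 tang resist 9.4 z 212.9 [-7.2 -6.6  8.8]
```

Call:
servo_tool(plan=[[[1,0.11,0.05,0,0,0,0],[1,0.1,0.03,0,0,0,0]]])

```text
t: 21.42
ee_pos: [575.5, 100.7, 212.8]
orientation: [-2.797, -1.427, 0.008]
ft_force: [-8.5, -4.6, 10.5]
width: 23.0
grasp_force: 30.0
```

```bash
python3 tq.py
```

```text
az 108.7 rad 66.4 tang resist 9.5 z 212.8 [-8.5 -4.6 10.5]
```

Call:
servo_tool(plan=[[[1,0.11,0.03,0.01,0,0,0],[1,0.12,0.03,0,0,0,0]]])

```text
t: 21.58
ee_pos: [584.3, 103.1, 212.9]
orientation: [-2.797, -1.426, 0.01]
ft_force: [-12.3, -4.5, 7.5]
width: 23.3
grasp_force: 30.0
```

```bash
python3 tq.py
```

```text
az 100.9 rad 66.5 tang resist 12.9 z 212.9 [-12.3  -4.5   7.5]
```

Call:
servo_tool(plan=[[[1,0.11,0.01,0,0,0,0],[1,0,0,0,0,0,0]]])

```text
t: 21.75
ee_pos: [587.6, 103.6, 212.7]
orientation: [-2.796, -1.426, 0.015]
ft_force: [-12.9, -3.4, 12.6]
width: 23.4
grasp_force: 30.0
```

```bash
python3 tq.py; python3 - <<'E'
from h import *
a=vision.get_image("top");b=vision.get_image("side")
r=lambda i,x,y,w,h,k:cv2.resize(i[y:y+h,x:x+w,::-1],None,fx=k,fy=k,interpolation=cv2.INTER_CUBIC)
cv2.imwrite("pics/g4.png",np.hstack([r(a,170,120,66,70,6),r(b,225,130,66,70,6)]))
E
```

```text
az 97.9 rad 66.5 tang resist 13.3 z 212.7 [-12.9  -3.4  12.6]
```

View pics/g4.png

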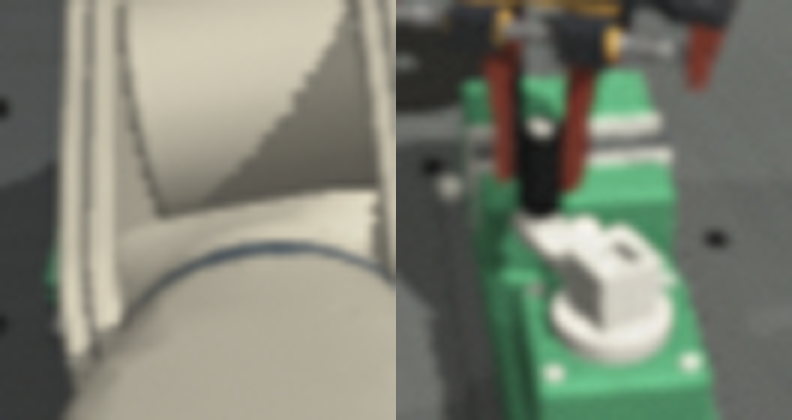

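The side crop shows the bar closed between both jaws and the crank still seated at (610,290). Resistance is about 4 N over the level on the same arc in the turn before, so it is hand-tight. Releasing and backing off upward.

Call:
servo_tool(plan=[[[-1,0,0,0,0,0,0],[-1,0,0,0,0,0,0],[-1,0,0,0,0,0,0],[-1,0,0,0,0,0,0],[-1,0,0,0,0,0,0]]])

```text
t: 22.27
ee_pos: [590.9, 103.7, 213.2]
orientation: [2.799, 1.427, 0.001]
ft_force: [0.1, 0.5, 0.6]
width: 53.3
grasp_force: 0.0
```

Call:
servo_tool(plan=[[[-1,0,0,0.3,0,0,0],[-1,0,0,0.5,0,0,0],[-1,0,0,0.7,0,0,0],[-1,0,0,0.7,0,0,0],[-1,0,0,0.3,0,0,0]]])

```text
t: 22.68
ee_pos: [592.0, 103.7, 317.8]
orientation: [2.797, 1.426, 0.009]
ft_force: [1.3, 0.8, 0.9]
width: 85.6
grasp_force: 0.0
```

Call:
servo_tool(plan=[[[-1,-0.9,0,0.3,0,0,0],[-1,-0.9,0,0.3,0,0,0],[-1,-0.9,0,0.3,0,0,0],[-1,-0.6,0,0,0,0,0],[-1,0,0,0,0,0,0]]])

```text
t: 23.1
ee_pos: [454.5, 103.3, 349.7]
orientation: [-2.798, -1.427, 0.002]
ft_force: [-0.3, 1.0, 0.0]
width: 87.3
grasp_force: 0.0
```

```bash
python3 - <<'E'
from h import *
o=readout.get_obs();print(o['t'],o['ee_pos'],o['ft_force'],o['width'])
a=vision.get_image("top");b=vision.get_image("side")
r=lambda i,x,y,w,h,k:cv2.resize(i[y:y+h,x:x+w,::-1],None,fx=k,fy=k,interpolation=cv2.INTER_CUBIC)
cv2.imwrite("pics/g5.png",np.hstack([r(a,170,120,66,70,6)[:, :0+396],r(b,225,130,66,70,6)]))
E
```

```text
23.1 [454.49266403 103.29964062 349.74667056] [-0.27811194  1.00038587  0.01866847] 87.32636330922094
```

View pics/g5.png

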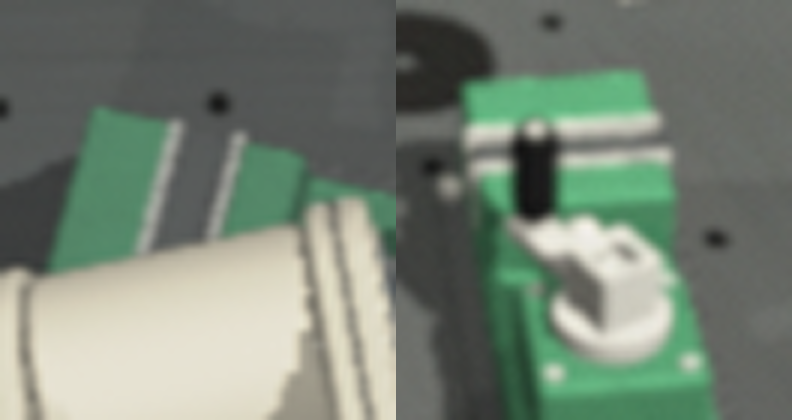

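The bar fills the gap and the crank is home. My resistance margin is uncertain, because friction from side load varies around the circle. I'll regrasp without side load and check the tightness.

Call:
servo_tool(plan=[[[-1,0.8,0,-0.3,0,0,0],[-1,0.8,0,-0.3,0,0,0],[-1,0.8,0,-0.3,0,0,0],[-1,0.75,0,0,0,0,0],[-1,0,0,-0.5,0,0,0]]])

```text
t: 23.62
ee_pos: [592.2, 103.6, 295.0]
orientation: [2.797, 1.424, 0.013]
ft_force: [1.0, -0.3, 0.5]
width: 87.8
grasp_force: 0.0
```

Call:
servo_tool(plan=[[[-1,0,0,-0.6,0,0,0],[-1,0,0,-0.6,0,0,0],[-1,0,0,-0.5,0,0,0],[-1,0,0,-0.2,0,0,0],[-1,0,0,0,0,0,0]]])

```text
t: 24.03
ee_pos: [584.3, 103.2, 214.6]
orientation: [-2.798, -1.426, 0.006]
ft_force: [-1.3, -0.6, 0.1]
width: 87.7
grasp_force: 0.0
```

Call:
servo_tool(plan=[[[-1,0,0,0,0,0,0]]])

```text
t: 24.12
ee_pos: [585.3, 103.5, 217.1]
orientation: [-2.799, -1.426, 0.001]
ft_force: [-0.3, -0.2, 0.8]
width: 87.4
grasp_force: 0.0
```

Call:
servo_tool(plan=[[[-1,0.02,0,-0.08,0,0,0],[-1,0,0,0,0,0,0],[-1,0,0,0,0,0,0]]])

```text
t: 24.37
ee_pos: [585.9, 103.6, 215.1]
orientation: [2.798, 1.427, 0.003]
ft_force: [0.5, 0.3, -0.1]
width: 87.8
grasp_force: 0.0
```

Call:
servo_tool(plan=[[[1,0.04,0,-0.03,0,0,0],[1,0,0,0,0,0,0],[1,0,0,0,0,0,0],[1,0,0,0,0,0,0],[1,0,0,0,0,0,0]]])

```text
t: 24.78
ee_pos: [586.9, 103.5, 213.0]
orientation: [2.799, 1.427, 0.0]
ft_force: [-0.5, -0.6, 0.2]
width: 57.9
grasp_force: 0.0
```

Call:
servo_tool(plan=[[[1,0,0,0,0,0,0],[1,0,0,0,0,0,0],[1,0,0,0,0,0,0],[1,0,0,0,0,0,0],[1,0,0,0,0,0,0]]])

```text
t: 25.2
ee_pos: [586.0, 103.9, 212.8]
orientation: [-2.798, -1.425, 0.003]
ft_force: [-11.0, 7.8, 8.2]
width: 24.7
grasp_force: 6.5
```

Call:
servo_tool(plan=[[[1,0,0,0,0,0,0],[1,0,0,0,0,0,0],[1,0,0,0,0,0,0]]])

```text
t: 25.45
ee_pos: [585.4, 104.2, 212.8]
orientation: [-2.797, -1.425, 0.005]
ft_force: [-7.4, 3.6, 5.6]
width: 23.3
grasp_force: 30.0
```

```bash
python3 tq.py
```

```text
az 99.7 rad 67.3 tang resist 6.6 z 212.8 [-7.4  3.6  5.6]
```

Call:
servo_tool(plan=[[[1,0.04,0.01,0,0,0,0],[1,0,0,0,0,0,0]]])

```text
t: 25.62
ee_pos: [586.0, 104.4, 212.7]
orientation: [-2.796, -1.425, 0.009]
ft_force: [-11.1, 2.4, 8.9]
width: 23.1
grasp_force: 30.0
```

```bash
python3 tq.py
```

```text
az 99.2 rad 67.5 tang resist 10.6 z 212.7 [-11.1   2.4   8.9]
```

Call:
servo_tool(plan=[[[1,0.04,0.01,0,0,0,0],[1,0,0,0,0,0,0]]])

```text
t: 25.78
ee_pos: [586.9, 104.7, 212.6]
orientation: [-2.796, -1.425, 0.012]
ft_force: [-14.2, 2.7, 11.9]
width: 23.3
grasp_force: 30.0
```

```bash
python3 tq.py
```

```text
az 98.4 rad 67.6 tang resist 13.7 z 212.6 [-14.2   2.7  11.9]
```

Resistance climbs to 13.7 N with almost no crank movement, against about 5.5 N free, so it is firmly clamped and should not be pushed further. Releasing and backing off.

Call:
servo_tool(plan=[[[-1,0,0,0,0,0,0],[-1,0,0,0,0,0,0],[-1,0,0,0,0,0,0],[-1,0,0,0,0,0,0],[-1,0,0,0,0,0,0]]])

```text
t: 26.2
ee_pos: [590.4, 104.2, 212.8]
orientation: [2.799, 1.427, 0.0]
ft_force: [0.1, 0.2, -0.4]
width: 53.1
grasp_force: 0.0
```

Call:
servo_tool(plan=[[[-1,0,0,0.3,0,0,0],[-1,0,0,0.5,0,0,0],[-1,0,0,0.7,0,0,0],[-1,0,0,0.7,0,0,0],[-1,0,0,0.3,0,0,0]]])

```text
t: 26.62
ee_pos: [591.6, 104.4, 317.4]
orientation: [2.797, 1.426, 0.008]
ft_force: [1.0, -0.0, 1.4]
width: 85.9
grasp_force: 0.0
```

Call:
servo_tool(plan=[[[-1,-0.5,0,0.3,0,0,0],[-1,-0.5,0,0.3,0,0,0],[-1,-0.5,0,0,0,0,0],[-1,0,0,0,0,0,0],[-1,0,0,0,0,0,0]]])

```text
t: 27.03
ee_pos: [529.8, 104.3, 337.3]
orientation: [2.798, 1.427, 0.001]
ft_force: [1.3, 1.3, 1.1]
width: 88.1
grasp_force: 0.0
```

```bash
python3 - <<'E'
from h import *
b=vision.get_image("side"); d=np.load("pics/av0.npz")
o=readout.get_obs();print(o['t'],o['ee_pos'],o['ft_force'],o['width'])
w=(b[155:200,245:290].min(2)>150); print("white px around hub",w.sum())
g=b[130:175,230:300].max(2)<40; print("grip black cen",np.argwhere(g).mean(0)[::-1]+[230,130],g.sum(), "expected",proj("side",[596.8-66*.14,37.8+66*.99,97+40]))
E
```

```text
27.0833 [530.59191921 104.31000667 337.10898422] [-0.08551721  0.09905209 -0.14865768] 87.45983614257781
white px around hub 394
grip black cen [246.38333333 158.91666667] 60 expected [249.72915504 158.04819208]
```

```bash
python3 -c "
from workcell import close_job
print(close_job())"
```

```text
the job is handed in; nothing more can be done
None
```

The job is handed in: the crank is seated on the spindle, wound about 2.9 turns clockwise until the bar is held between both jaws, and let go. The final resistance at the grip was about 13.7 N, against about 5.5 N turning free. That is more than the 3 to 5 N wanted but includes some side-load friction, and I could not read the jaw force directly. No verdict came back.

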